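# Bring the mug to the frothing station and hold the milk frother in it

### The job

Get the mug ready for frothing milk: push the cup carriage, with the striped mug standing on it, along its rail out from under the dripper to the other station until it clicks home, keeping the mug upright in its seat. Then draw the milk frother straight up out of its stand, lean it over to about 30 degrees from upright and lower its whisk into the mug, below the rim but touching neither wall nor bottom, leaving the other things on the worktop alone. Finish like that, holding the frother by its handle, steady in the air, ready for the milk.

Things in the scene. Friction and masses are not known exactly. Their poses are not given: they have to be found in the camera images.
- coffee_stand: fixed pour-over stand: dark wood base 340 mm long (along y), x from -75 to +105 mm, with two guide rods along y. Origin under it, midway between the stations; x to its back, y to its left end, z up. Stations at x = 0: y = +80 mm (left, under the dripper) and y = -80 mm (right, open above, for frothing). Apart from dripper, knob and mug nothing is above z = 34 mm
- dripper (a point): centre of the white cone dripper's open top, 206 mm above the worktop, over the left station; the cone is 92 mm wide there and its underside is at z = 142 mm; a side ear reaches 66 mm to the stand's left; it hangs on a 12 mm column 88 mm behind (+x of the stand). Fixed
- cup_carriage (a joint): travel of the sliding cup carriage along the stand's -y, m: 0 at the station under the dripper (start), 0.160 in the detent of the frothing station, with a stop 2 mm past each. A spring ball in a notch holds it at either station: about 7 N of push frees it, 1 to 2 N moves it between them, and it snaps in over the last 3 mm
- carriage_knob (a point): centre of the carriage's upright wooden push knob, 20 mm in diameter, spanning 18 mm below to 17 mm above this point (top at z = 83 mm), on a thin bent rod 115 mm in front (-x of the stand) of the mug seat's centre; fixed to the carriage and travels with it
- carriage_seat (a point): centre of the carriage's round cup seat, on its floor (28 mm above the worktop); a 5 mm high steel lip keeps the mug's foot within 4 mm of the centre
- striped_mug: loose white mug with coloured stripes, 103 mm tall, 86 mm across the rim, about 0.27 kg, standing in the carriage seat. Origin at its underside, 18.5 mm from its centre line towards the handle; z up, handle towards its own -y (81 mm from the centre line); at the start the handle points to the stand's right end
- mug_rim (a point): centre of the striped mug's mouth at rim height (131 mm above the worktop in the seat). Inside, the mug is about 74 mm wide at the rim, narrowing to 55 mm at the bottom, which is 95 mm below this point
- frother_stand: fixed stand of the frother: dark disc 84 mm in diameter, a thin post towards its +x, and a steel ring 43 mm outside, 30 mm inside, 24 mm high, its top 130 mm above the worktop. Origin on the worktop on the ring's axis, z up
- frother: loose milk frother, 234 mm long, about 0.12 kg, hanging upright in the stand's ring. Origin at the whisk's lower end, z along its axis to the handle. Whisk 20 mm wide, 4 mm shaft, 25 mm steel neck at z = 88 to 112, black handle to z = 231 with a 38 mm flange below z = 121 and 32 mm round above, red button on top. The flange rests on the ring; 112 mm of rise brings the whisk out
- whisk_tip (a point): lower end of the frother's whisk, on its axis (the frother's origin)
- frother_handle (a point): point on the frother's axis 170 mm from the whisk tip, at the middle of the black handle and near the centre of mass
- sugar_tin: blue lidded tin, 97 mm wide, 110 mm tall, bystander; origin at its underside
- white_mug: plain white mug with a thin line, 101 mm tall, bystander; origin at its underside
- spice_1: spice jar with red cap, 45 mm wide, 106 mm tall, bystander; origin at its underside
- spice_2: spice jar with red cap, 45 mm wide, 106 mm tall, bystander; origin at its underside
- spice_3: spice jar with red cap, 45 mm wide, 106 mm tall, bystander; origin at its underside
- green_pod: coffee pod with green top, 51 mm wide, 42 mm tall, bystander; origin at its underside
- brown_pod: coffee pod with dark brown top, 51 mm wide, 42 mm tall, bystander; origin at its underside
- orange_pod: coffee pod with orange top, 51 mm wide, 42 mm tall, bystander; origin at its underside
There are look-alikes about, which are no part of the job. There is more than one size of the frother; the one meant has the size given above.

How it is judged:
On the way, in this order (a step that is already met when the one before it is completed fails the run):
1. the carriage sits in the frothing station's detent with the mug upright in its seat (value of joint cup_carriage between 0.156 and 0.164 m and horizontal distance between mug_rim and carriage_seat below 0.01 m and angle between striped_mug's own z axis and vertical below 0.1 rad), for 0.3 s.
2. the frother is in the fingers with its whisk up out of the stand's ring (z of whisk_tip in the frame of frother_stand above 0.132 m and contact force between the fingers and frother above 1 N), for 0.1 s.
At the end, for the whole second after the job is handed in: carriage in the frothing detent (0.160 m +-4 mm), mug upright in its seat; the fingers hold the frother still, leaning 19 to 43 degrees (0.33 to 0.75 rad), whisk tip 8 to 88 mm below the rim and within 30 mm of the mug's centre line, touching neither mug nor stand (all of step 1 and height (world z) of striped_mug below 0.035 m and horizontal distance between whisk_tip and mug_rim below 0.03 m and z of whisk_tip in the frame of mug_rim between -0.088 and -0.008 m and angle between frother's own z axis and vertical between 0.33 and 0.75 rad and contact force between the fingers and frother above 1 N and contact force between frother and striped_mug below 0.2 N and contact force between frother and coffee_stand below 0.2 N and linear speed of frother below 0.02 m/s and height (world z) of frother_handle above 0.15 m); the arm keeps its last pose, push and grip.
It fails at once if the striped mug is tipped over or lifted off the carriage (angle between striped_mug's own z axis and vertical above 0.35 rad or height (world z) of striped_mug above 0.06 m).
It fails at once if the frother is dropped (height (world z) of frother_handle below 0.08 m).
It fails at once if the other things on the worktop are knocked about (distance of any of sugar_tin, white_mug, spice_1, spice_2, spice_3, green_pod, brown_pod, orange_pod from where it was at the start of the episode above 0.03 m).
It also fails if it takes over 58 s, if anything falls off the work surface, if the arm or the gripper's body presses on something with over 40 N, if the wrist force passes 120 N, or if a joint passes its speed limit or range.

### The arm

A 7-joint arm with a two-finger parallel gripper is mounted at the origin on a cart in front of the work surface, level with it; the furniture and walls round the work are solid. World frame = base frame: x ahead of the robot, y to its left, z up, the work surface at z = 0. Lengths are in m, angles in rad, forces in N, time in s.
With the tool pointing down it reaches from about 0.425 to 0.925 m from the base axis. Payload 6.8 kg.
Tool frame: the origin (TCP) lies between the finger pads; the fingertips stand 22 mm ahead of it and the grasp point (between the pads) lies 3 mm ahead of it; z points along the fingers, y is the line along which they close (so a half turn about z gives the same grasp; the last joint's range is limited). The gripper opens to 85 mm and grips with 20 to 120 N. Pads are 22 mm wide; open, the fingers measure 114 mm over their backs; the gripper's body (76 mm by 85 mm) begins 54 mm behind the grasp point. The pads swing forward as they close: fully open they stand 13 mm farther back than shut.
Start: joints at [1.185, 0.477, 0.022, 1.555, -0.011, 1.109, -0.083], TCP at [0.185, -0.649, 0.253] pointing down, gripper open.
Joint ranges: [-2.96, 2.96], [-0.34, 2.1], [-1.41, 1.46], [0.24, 2.44], [-1.37, 4.51], [0.17, 1.92], [-2.96, 2.96]. Speed limits (rad/s): [2.39, 2.39, 3.14, 3.14, 3.14, 3.14, 3.14].

### API

Orientations are given as a unit quaternion [w, x, y, z].
In Python, from station import bot gives the robot as it stands.
- The arm moves only by the tool servo_tool, never from a script. Its argument "motion" is a list that holds one entry, the list of rows, each a list of 5 numbers: the opening, from 0 (shut) to 1 (fully open), then the shift along the world's x, y, z each as a share of 0.04 m, from -1 to 1, then the turn about the world's z as a share of 0.12 rad, from -1 to 1. A call has 1 to 20 rows; each row shifts and turns the commanded pose from where the row before left it; what a row does not reach is not made up. A row lasts 1/10 s, in which the tool goes at most 50 mm and 8.59 degrees, less where a joint would pass 70% of its speed; a pose out of reach is approached as far as the arm can. A call with a number of a shift or a turn outside -1 to 1 is refused whole. A call with a gripper value outside its range is refused whole. The fingers move at their own pace and stop on an object; "newtons" is the grip in N (left out, the last holds). Time passes only in rows, so rows that do not move let the fingers close. It gives the time, the measured TCP pose, the force, the opening and the grip force at its end, in the units of the state.
- bot.get_obs(): the state, without advancing time (a new reading comes with each control period).
- bot.read_camera(name): name is "scene" or "top" or "wrist"; returns (picture, depth): 420x560x3 uint8, red, green, blue; 420x560 float32, m along the optical axis (not along the pixel's ray), 0 where there is no reading.
- bot.get_calibration(name): a dict with "fovy" (degrees; the focal length in pixels is half the picture's height over the tangent of half this angle, whatever the lens; pixels are square), "cx", "cy" (the principal point, pixels), "view" (4x4, takes a point from world to camera coordinates). Camera axes: x right, y down, z forward; pixel columns grow to the right and rows downward; lengths in m; the calibration is good to about 2 mm. A picture is of the moment at which its call begins: read the wrist's pose just before it. get_calibration takes no time and is no camera call; for the wrist camera it gives the pose at the moment of the call.
- bot.hand_in(): hands the job in; it is judged then, once.
The state is a dict: "t": time; "q": joint angles; "joint_vel": joint speeds; "joint_torque": joint torques, N m; "eef_pos": TCP position; "tool_rot": TCP orientation; "contact_force": force on the tool from outside, world axes, zero at the start; "torque": the same for the moment, N m; "gripper_width": opening from 0.0 (shut) to 1.0 (fully open); "grasp_force": force on a finger pad.
Only numpy, scipy, OpenCV 4.12 (cv2) and the standard library are available. Lean on these libraries where they do the work, as an engineer would, in place of code of your own. Each camera call takes 0.05 s, during which the arm holds its last target. There are 200 camera calls.

## Working session

There is one attempt and no reset: what is moved stays moved. The work goes in short steps, Python scripts to look and compute and a tool call to move; the robot and the scene stay as the last step left them, time stands still between calls to the robot, and variables do not carry over. Pictures are saved under pics/ and viewed, at most 10 in all, crops included, and the job is handed in when it is done.

Besides the shell and the picture viewer there is one more tool, called after "Request:" by a JSON object that holds its "name" and its "arguments", one argument or row to a line. servo_tool: Moves the arm, as the interface text tells. Shift numbers are shares of 0.04 m and turn numbers shares of 0.12 rad, none past 1 either way. Its arguments: {"type":"object","properties":{"motion":{"type":"array"},"newtons":{"type":"number"}},"required":["motion"]}

```bash
ls; mkdir -p pics; cat > h.py <<'E'
import numpy as np, cv2
from station import bot
def K(c):
    f=210/np.tan(np.radians(c['fovy'])/2); return f,c['cx'],c['cy'],np.array(c['view'])
def shot(n,tag):
    c=bot.get_calibration(n); p,d=bot.read_camera(n)
    np.savez(f'pics/{tag}.npz',p=p,d=d,f=K(c)[0],cx=c['cx'],cy=c['cy'],V=K(c)[3]); cv2.imwrite(f'pics/{tag}.png',p[:,:,::-1]); 
class I:
    def __init__(s,tag):
        z=np.load(f'pics/{tag}.npz'); s.p,s.d,s.f,s.cx,s.cy,s.V=[z[k] for k in('p','d','f','cx','cy','V')]; s.W=np.linalg.inv(s.V)
    def ray(s,u,v): return s.W[:3,3],s.W[:3,:3]@np.array([(u-s.cx)/s.f,(v-s.cy)/s.f,1])
    def plane(s,u,v,z):
        o,r=s.ray(u,v); return o+r*(z-o[2])/r[2]
    def cloud(s):
        v,u=np.mgrid[:420,:560]; P=np.stack([(u-s.cx)/s.f*s.d,(v-s.cy)/s.f*s.d,s.d],-1)
        return P@s.W[:3,:3].T+s.W[:3,3]
    def px(s,X):
        q=s.V[:3,:3]@X+s.V[:3,3]; return s.cx+s.f*q[0]/q[2], s.cy+s.f*q[1]/q[2]
def meet(a,b):
    (o,r),(p,q)=a,b; t=np.linalg.lstsq(np.stack([r,-q],1),p-o,rcond=None)[0]
    A,B=o+r*t[0],p+q*t[1]; return (A+B)/2,np.linalg.norm(A-B)
E
python3 - <<'E'
from h import *
print(bot.get_obs())
for n in('scene','top','wrist'):
    shot(n,n+'0'); i=I(n+'0'); print(n,i.f,i.W[:3,3].round(3),i.W[:3,2].round(2))
cv2.imwrite('pics/st.png',np.hstack([cv2.imread('pics/scene0.png')]))
E
```

```text
pics
{'t': 0.0, 'q': array([ 1.18488247,  0.47778873,  0.02234981,  1.55644681, -0.01151537,
        1.10928864, -0.08312674]), 'joint_vel': array([-0.00038016, -0.00180961,  0.00197443, -0.00065535,  0.00124148,
        0.00093926, -0.00067429]), 'joint_torque': array([-3.72219856e-04, -5.96460485e+01,  1.60767652e+00, -2.81200558e+01,
        1.24144141e-02,  9.44941188e-03, -1.62295657e-05]), 'eef_pos': array([ 0.18495861, -0.64859671,  0.25233545]), 'tool_rot': array([-8.82227967e-04,  9.90368979e-01,  1.38450250e-01, -1.86238570e-04]), 'contact_force': array([ 0.78844722,  0.19830177, -0.42732689]), 'torque': array([ 0.011415  , -0.01582917,  0.0367145 ]), 'grasp_force': 0.0, 'gripper_width': 1.0030015101554044}
scene 534.2875352243175 [-0.221 -1.104  0.919] [ 0.51  0.71 -0.49]
top 422.7602375891771 [0.451 0.028 1.245] [ 0.12  0.02 -0.99]
wrist 290.4049313628408 [ 0.261 -0.627  0.372] [-0.3  -0.08 -0.95]
```

View pics/scene0.png

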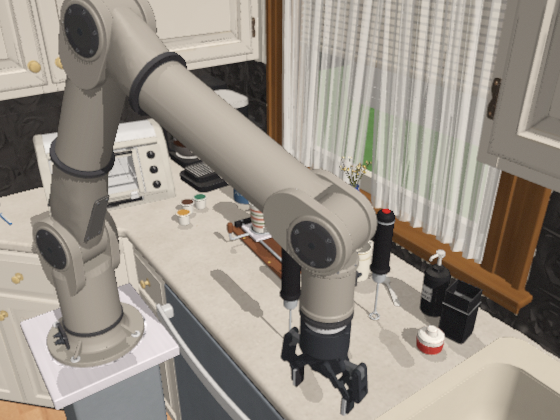

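View pics/top0.png

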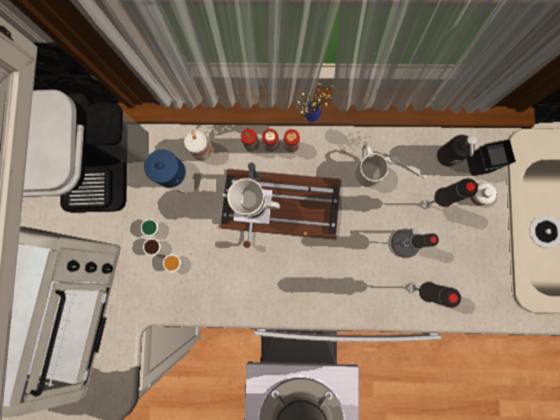

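```bash
python3 - <<'E'
from h import *
i=I('top0'); C=i.cloud(); print(i.W.round(3))
for n,(u,v) in dict(disc=(400,243),cap=(431,240),c1=(470,186),c3=(454,298),w1=(425,205),w3=(410,287),tin=(165,165),pod=(172,263),table=(300,270),mug=(245,198),knob=(247,244),base=(305,400),wood=(315,225)).items(): print(n,C[v,u].round(3))
a=cv2.resize(i.p[170:320,370:500],None,fx=3,fy=3,interpolation=2); b=cv2.resize(i.p[150:260,210:350],None,fx=2.8,fy=2.8,interpolation=2)
H=max(a.shape[0],b.shape[0]); pad=lambda x:np.pad(x,((0,H-x.shape[0]),(0,0),(0,0)))
cv2.imwrite('pics/c1.png',np.hstack([pad(a),pad(b)])[:,:,::-1])
E
```

```text
[[ 0.02  -0.992  0.121  0.451]
 [-1.    -0.017  0.024  0.028]
 [-0.022 -0.122 -0.992  1.245]
 [ 0.     0.     0.     1.   ]]
disc [ 0.499 -0.278  0.013]
cap [ 0.498 -0.289  0.255]
c1 [ 0.615 -0.356  0.32 ]
c3 [ 0.373 -0.314  0.319]
w1 [ 0.613 -0.355  0.   ]
w3 [ 0.374 -0.308 -0.002]
tin [0.701 0.392 0.095]
pod [0.429 0.373 0.045]
table [0.416 0.01  0.002]
mug [0.603 0.158 0.159]
knob [0.486 0.158 0.082]
base [ 0.073 -0.008  0.056]
wood [ 0.547 -0.032  0.017]
```

View pics/c1.png

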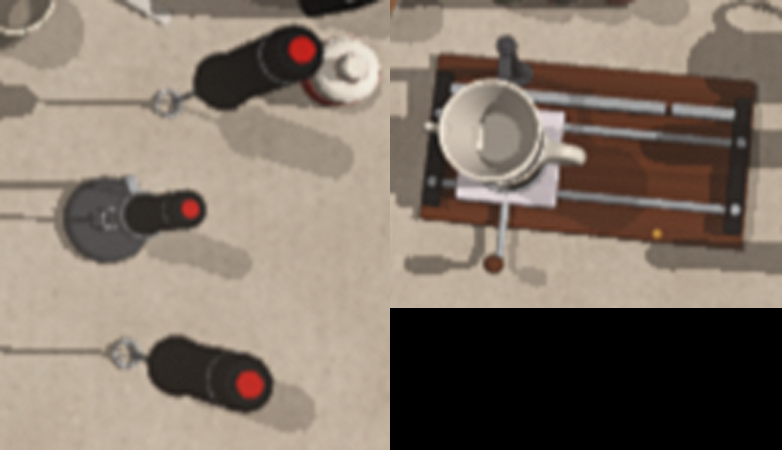

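View pics/wrist0.png

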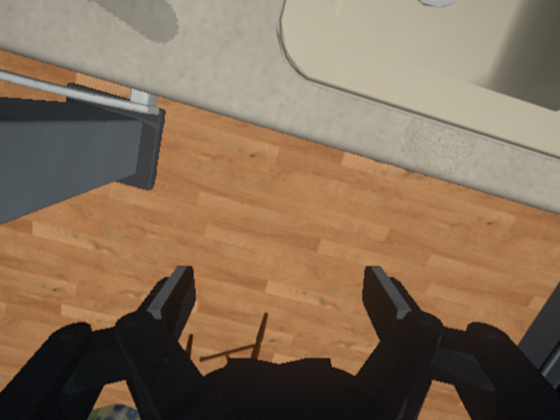

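```bash
python3 - <<'E'
from h import *
i=I('top0'); C=i.cloud(); hsv=cv2.cvtColor(i.p,cv2.COLOR_RGB2HSV)
X,Y,Z=C[...,0],C[...,1],C[...,2]
m=(X>.42)&(X<.8)&(Y>-.2)&(Y<.3)&(Z>.008)&(Z<.04)
m=cv2.morphologyEx(m.astype(np.uint8),cv2.MORPH_OPEN,np.ones((3,3)))
n,l,s,c=cv2.connectedComponentsWithStats(m); k=1+s[1:,4].argmax()
r=cv2.minAreaRect(C[l==k][:,:2].astype(np.float32)); print('base',r, s[k])
b=cv2.boxPoints(r); print(b.round(3))
m=(X>.44)&(X<.52)&(Y>.1)&(Y<.22)&(Z>.06)&(Z<.1); print('knob',m.sum(),C[m].mean(0).round(4),np.ptp(C[m],axis=0).round(3))
m=(X>.55)&(X<.67)&(Y>.08)&(Y<.24)&(Z>.19)&(Z<.23); P=C[m]; print('drip',m.sum(),cv2.minEnclosingCircle(P[:,:2].astype(np.float32)),P[:,2].mean())
red=((hsv[...,0]<8)|(hsv[...,0]>172))&(hsv[...,1]>150)&(hsv[...,2]>120)
n,l,s,c=cv2.connectedComponentsWithStats(red.astype(np.uint8))
for k in range(1,n):
    if s[k,4]>15: u,v=c[k]; z=np.median(Z[l==k]); print('red',c[k].round(1),s[k,4],i.plane(u,v,z).round(4))
m=(X>.43)&(X<.57)&(Y>-.36)&(Y<-.22)&(Z>.004)&(Z<.03); r=cv2.minEnclosingCircle(C[m][:,:2].astype(np.float32)); print('disc',m.sum(),r,np.median(C[m][:,2]))
m=(X>.43)&(X<.57)&(Y>-.36)&(Y<-.22)&(Z>.035)&(Z<.2); P=C[m]; print(P[np.argsort(P[:,2])].round(3)[::max(1,len(P)//25)])
E
```

```text
base ((0.61057448387146, 0.07076068967580795), (0.3392837643623352, 0.1803077608346939), 85.64427185058594) [ 221  171  120   68 5135]
[[ 0.508 -0.092]
 [ 0.688 -0.105]
 [ 0.713  0.233]
 [ 0.534  0.247]]
knob 41 [0.4867 0.1598 0.0806] [0.016 0.019 0.018]
drip 448 ((0.6012384295463562, 0.1592606157064438), 0.05266595631837845) 0.20082581430831573
red [248.5 136. ] 162 [0.7835 0.1597 0.1074]
red [270.2 136.8] 101 [0.7823 0.0994 0.1069]
red [291.4 137. ] 109 [0.7824 0.0407 0.1072]
red [470.3 186.2] 57 [ 0.6145 -0.3566  0.3198]
red [432.9 239.4] 27 [ 0.4997 -0.2948  0.2509]
red [452.9 297.8] 65 [ 0.373  -0.3119  0.3196]
disc 586 ((0.5001767873764038, -0.2943700850009918), 0.09386403858661652) 0.011235889546445721
[[ 0.53  -0.283  0.038]
 [ 0.53  -0.28   0.071]
 [ 0.529 -0.284  0.097]
 [ 0.496 -0.274  0.111]
 [ 0.501 -0.273  0.117]
 [ 0.506 -0.275  0.12 ]
 [ 0.527 -0.287  0.123]
 [ 0.524 -0.289  0.125]
 [ 0.487 -0.278  0.126]
 [ 0.529 -0.283  0.128]
 [ 0.48  -0.295  0.129]
 [ 0.493 -0.277  0.13 ]
 [ 0.516 -0.28   0.131]
 [ 0.503 -0.274  0.133]
 [ 0.519 -0.3    0.134]
 [ 0.485 -0.293  0.136]
 [ 0.485 -0.287  0.138]
 [ 0.5   -0.28   0.14 ]
 [ 0.485 -0.302  0.143]
 [ 0.497 -0.279  0.15 ]
 [ 0.507 -0.28   0.158]
 [ 0.509 -0.281  0.163]
 [ 0.501 -0.278  0.172]
 [ 0.506 -0.28   0.176]
 [ 0.491 -0.282  0.184]
 [ 0.496 -0.28   0.19 ]
 [ 0.498 -0.279  0.196]]
```

Request:
{"name": "servo_tool", "arguments": {
  "motion": [
    [[1, 0, 0, 1, 0], [1, 0, 0, 1, 0], [1, 0, 0, 1, 0], [1, 0.5, 0.5, 0.8, 0], [1, 1, 1, 0, -0.5], [1, 1, 1, 0, -0.5], [1, 1, 1, 0, -0.5], [1, 1, 1, 0, -0.5], [1, 1, 1, 0, -0.5], [1, 0.3, 1, 0, -0.43], [1, 0.3, 1, 0, 0], [1, 0.3, 1, 0, 0], [1, 0.3, 1, 0, 0], [1, 0.3, 1, 0, 0], [1, 0.2, 1, 0, 0], [1, 0.2, 1, 0, 0]]
  ]
}}

```text
t: 1.75
eef_pos: [0.4578, -0.1706, 0.4051]
tool_rot: [0.0, 0.999, -0.037, -0.0]
contact_force: [-0.2, 0.4, 0.6]
gripper_width: 1.001
grasp_force: 0.0
```

Request:
{"name": "servo_tool", "arguments": {
  "motion": [
    [[1, 0, 1, 0, 0], [1, 0, 1, 0, 0], [1, 0, 1, 0, 0], [1, 0, 1, 0, 0], [1, 0, 1, 0, 0], [1, 0, 1, 0, 0], [1, 0, 0.7, 0, 0], [1, 0, 0, 0, 0]]
  ]
}}

```text
t: 2.55
eef_pos: [0.457, 0.1002, 0.4054]
tool_rot: [-0.001, 0.999, -0.033, -0.0]
contact_force: [0.1, -0.3, -0.5]
gripper_width: 0.999
grasp_force: 0.0
```

```bash
python3 - <<'E'
from h import *
shot('wrist','w1'); i=I('w1'); print(i.W[:3,3].round(3), i.px(np.array([.4867,.1600,.083])))
C=i.cloud(); X,Y,Z=C[...,0],C[...,1],C[...,2]
m=(X>.46)&(X<.51)&(Y>.13)&(Y<.19)&(Z>.072)&(Z<.1); print(m.sum(),C[m].mean(0) if m.any() else 0, C[m].min(0),C[m].max(0))
E
```

```text
[0.536 0.095 0.525] (np.float64(238.04265860470443), np.float64(155.81423007518362))
130 [0.48678845 0.15915222 0.07982407] [0.4763229  0.15045975 0.07409866] [0.4960519  0.16879383 0.08383265]
```

View pics/w1.png

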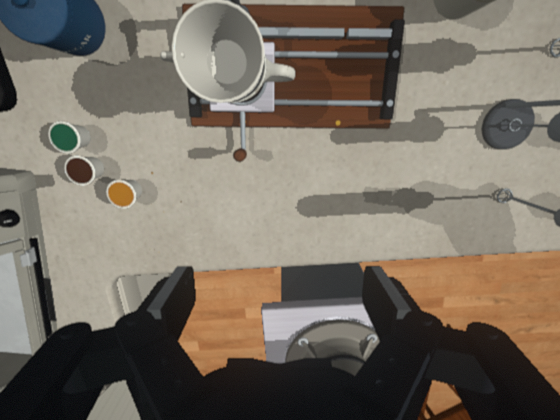

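Request:
{"name": "servo_tool", "arguments": {
  "motion": [
    [[1, 0.375, 0.745, 0, 0], [1, 0.375, 0.745, -0.25, 0], [1, 0, 0, -1, 0], [1, 0, 0, -1, 0], [1, 0, 0, -1, 0], [1, 0, 0, -1, 0], [0.7, 0, 0, -1, 0], [0.7, 0, 0, -1, 0], [0.7, 0, 0, -1, 0], [0.7, 0, 0, -0.5, 0], [0.7, 0, 0, -0.5, 0], [0.7, 0, 0, 0, 0], [0.7, 0, 0, 0, 0]]
  ],
  "newtons": 20
}}

```text
t: 3.9
eef_pos: [0.4882, 0.1542, 0.0754]
tool_rot: [0.0, 0.999, -0.038, -0.0]
contact_force: [0.4, 0.1, 0.2]
gripper_width: 0.7
grasp_force: 0.0
```

Request:
{"name": "servo_tool", "arguments": {
  "motion": [
    [[0.7, 0, 0.14, 0, 0], [0.4, 0, 0, 0, 0], [0.2, 0, 0, 0, 0], [0, 0, 0, 0, 0], [0, 0, 0, 0, 0], [0, 0, 0, 0, 0], [0, 0, 0, 0, 0]]
  ],
  "newtons": 30
}}

```text
t: 4.6
eef_pos: [0.4882, 0.1601, 0.0761]
tool_rot: [0.001, 0.999, -0.037, 0.0]
contact_force: [-1.5, -2.2, 7.6]
gripper_width: 0.215
grasp_force: 29.2
```

Request:
{"name": "servo_tool", "arguments": {
  "motion": [
    [[0, -0.009, -0.12, 0, 0], [0, -0.018, -0.24, 0, 0], [0, -0.018, -0.25, 0, 0], [0, -0.018, -0.25, 0, 0], [0, -0.018, -0.25, 0, 0], [0, -0.018, -0.25, 0, 0], [0, -0.018, -0.25, 0, 0], [0, -0.018, -0.25, 0, 0], [0, -0.018, -0.25, 0, 0], [0, -0.018, -0.25, 0, 0], [0, -0.018, -0.25, 0, 0], [0, -0.018, -0.25, 0, 0], [0, -0.018, -0.25, 0, 0], [0, -0.018, -0.25, 0, 0], [0, -0.018, -0.25, 0, 0], [0, -0.018, -0.25, 0, 0], [0, -0.018, -0.14, 0, 0], [0, 0, 0, 0, 0], [0, 0, 0, 0, 0]]
  ]
}}

```text
t: 6.5
eef_pos: [0.4757, 0.0002, 0.0761]
tool_rot: [0.001, 0.999, -0.037, -0.0]
contact_force: [-3.0, -1.1, 12.2]
gripper_width: 0.213
grasp_force: 32.0
```

Request:
{"name": "servo_tool", "arguments": {
  "motion": [
    [[0.3, 0, 0, 0, 0], [0.5, 0, 0, 0, 0], [0.7, 0, 0, 0, 0], [0.7, 0, 0, 0.5, 0], [0.7, 0, 0, 1, 0], [1, 0, 0, 1, 0], [1, 0, 0, 1, 0], [1, 0, 0, 1, 0], [1, 0, 0, 1, 0], [1, 0, -1, 1, 0], [1, 0, -1, 1, 0], [1, 0, 0, 0, 0]]
  ]
}}

```text
t: 7.7
eef_pos: [0.4779, -0.075, 0.3705]
tool_rot: [0.001, 0.999, -0.041, 0.004]
contact_force: [0.2, 0.3, -0.6]
gripper_width: 1.001
grasp_force: 0.0
```

```bash
python3 - <<'E'
from h import *
print(bot.get_obs()['eef_pos'])
shot('wrist','w2'); shot('top','t2'); i=I('w2'); C=i.cloud(); X,Y,Z=C[...,0],C[...,1],C[...,2]
m=(X>.45)&(X<.5)&(Y>-.04)&(Y<.04)&(Z>.075)&(Z<.1); print('knob',m.sum(),C[m].mean(0).round(4))
for t in('w2','t2'):
    i=I(t); C=i.cloud(); X,Y,Z=C[...,0],C[...,1],C[...,2]
    m=(abs(X-.59)<.06)&(abs(Y+.008)<.1)&(Z>.124)&(Z<.137)&(Y>-.06); P=C[m].astype(np.float32); print(t,'rim',len(P),cv2.minEnclosingCircle(P[:,:2]),P[:,2].mean())
    m=(abs(X-.5)<.03)&(abs(Y+.295)<.03)&(Z>.235); print('cap',m.sum(),C[m].mean(0).round(4) if m.any() else 0,C[m].min(0),C[m].max(0))
E
```

```text
[ 0.47789223 -0.07502257  0.37051396]
knob 138 [ 4.749e-01 -4.000e-04  8.000e-02]Traceback (most recent call last):
  File "<stdin>", line 7, in <module>
cv2.error: OpenCV(4.12.0) /io/opencv/modules/imgproc/src/shapedescr.cpp:201: error: (-215:Assertion failed) count >= 0 && (depth == CV_32F || depth == CV_32S) in function 'minEnclosingCircle'
```

View pics/w2.png

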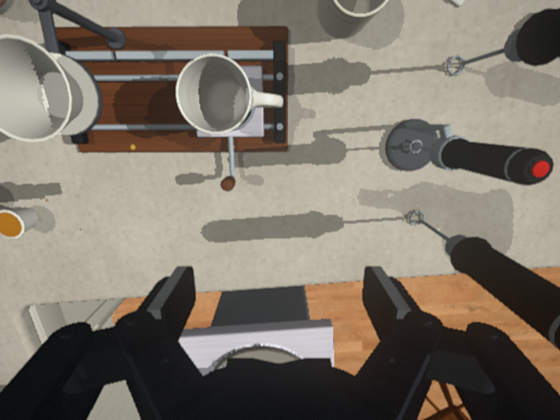

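```bash
cat > m.py <<'E'
from h import *
def red(t,box):
    i=I(t); hsv=cv2.cvtColor(i.p,cv2.COLOR_RGB2HSV)
    r=((hsv[...,0]<8)|(hsv[...,0]>172))&(hsv[...,1]>150)&(hsv[...,2]>120)
    n,l,s,c=cv2.connectedComponentsWithStats(r.astype(np.uint8))
    k=[k for k in range(1,n) if s[k,4]>10 and box[0]<c[k][0]<box[1] and box[2]<c[k][1]<box[3]]; return i,i.ray(*c[k[0]])
E
python3 - <<'E'
from m import *
i,a=red('w2',(500,560,140,200)); j,b=red('top0',(420,440,230,250)); print('button',meet(a,b))
for t in('w2','t2'):
    i=I(t); C=i.cloud(); X,Y,Z=C[...,0],C[...,1],C[...,2]
    m=(abs(X-.59)<.06)&(abs(Y+.008)<.1)&(Z>.10)&(Z<.145)&(Y>-.06); P=C[m]; print(t,len(P))
    if len(P): 
        z=np.percentile(P[:,2],95); Q=P[P[:,2]>z-.006]; A=np.c_[2*Q[:,:2],np.ones(len(Q))]; s=np.linalg.lstsq(A,(Q[:,:2]**2).sum(1),rcond=None)[0]; print(z,s[:2],np.sqrt(s[2]+s[0]**2+s[1]**2))
E
```

```text
button (array([ 0.50015872, -0.2954748 ,  0.24944212]), np.float64(0.0008740457273786287))
w2 1881
0.13005430915792082 [ 0.58990699 -0.00936911] 0.041891896845415215
t2 272
0.13365450038089666 [ 0.59091483 -0.00820543] 0.04189606030700852
```

Request:
{"name": "servo_tool", "arguments": {
  "motion": [
    [[1, 0.07, -0.7, 0, 0.98], [1, 0.07, -0.7, 0, 0.98], [1, 0.07, -0.7, 0, 0.98], [1, 0.07, -0.7, 0, 0.98], [1, 0.07, -0.7, 0, 0.98], [1, 0.07, -0.7, 0, 0.98], [1, 0.07, -0.7, 0, 0.98], [1, 0.07, -0.6, 0, 0.98], [1, 0, 0, 0, 0.98], [1, 0, 0, 0, 0.98], [1, 0, 0, 0, 0.98], [1, 0, 0, 0, 0.98], [1, 0, 0, 0, 0.98], [1, 0, 0, 0, 0.98], [1, 0, 0, 0, 0]]
  ]
}}

```text
t: 9.3
eef_pos: [0.4985, -0.2881, 0.3643]
tool_rot: [-0.002, 0.705, 0.709, 0.0]
contact_force: [-0.5, -0.4, -0.2]
gripper_width: 1.001
grasp_force: 0.0
```

```bash
python3 - <<'E'
from m import *
o=bot.get_obs(); print(o['q'].round(2),o['eef_pos'].round(4),o['tool_rot'].round(3))
E
```

```text
[ 0.88  0.28 -0.58  1.62  0.16  1.29  0.28] [ 0.4985 -0.2881  0.3643] [-0.002  0.705  0.709  0.   ]
```

Request:
{"name": "servo_tool", "arguments": {
  "motion": [
    [[1, 0.04, -0.18, 0, 0], [1, 0, 0, -0.7, 0], [1, 0, 0, -0.7, 0], [1, 0, 0, -0.6, 0], [1, 0, 0, -0.6, 0], [1, 0, 0, -0.6, 0], [1, 0, 0, -0.6, 0], [1, 0, 0, 0, 0]]
  ]
}}

```text
t: 10.1
eef_pos: [0.498, -0.2963, 0.2103]
tool_rot: [-0.003, 0.707, 0.707, -0.001]
contact_force: [0.2, 0.2, 0.4]
gripper_width: 0.996
grasp_force: 0.0
```

Request:
{"name": "servo_tool", "arguments": {
  "motion": [
    [[0.7, 0.05, 0, 0, 0], [0.5, 0, 0, 0, 0], [0, 0, 0, 0, 0], [0, 0, 0, 0, 0], [0, 0, 0, 0, 0], [0, 0, 0, 0, 0]]
  ],
  "newtons": 30
}}

```text
t: 10.7
eef_pos: [0.5024, -0.2974, 0.215]
tool_rot: [0.001, 0.707, 0.708, 0.0]
contact_force: [-1.7, 0.3, 6.8]
gripper_width: 0.361
grasp_force: 29.7
```

Request:
{"name": "servo_tool", "arguments": {
  "motion": [
    [[0, 0, 0, 0.2, 0], [0, 0, 0, 0.4, 0], [0, 0, 0, 0.5, 0], [0, 0, 0, 0.5, 0], [0, 0, 0, 0.5, 0], [0, 0, 0, 0.5, 0], [0, 0, 0, 0.5, 0], [0, 0, 0, 0.4, 0], [0, 0, 0, 0, 0], [0, 0, 0, 0, 0]]
  ]
}}

```text
t: 11.7
eef_pos: [0.5018, -0.2969, 0.3536]
tool_rot: [-0.0, 0.706, 0.708, -0.0]
contact_force: [0.2, 0.2, -1.6]
gripper_width: 0.366
grasp_force: 29.9
```

```bash
python3 - <<'E'
from m import *
shot('wrist','w3'); shot('scene','s3'); i=I('w3'); C=i.cloud()
cv2.imwrite('pics/c3.png',np.hstack([i.p,I('s3').p[140:380,260:460].repeat(1,0)[:420] if 0 else cv2.resize(I('s3').p[150:360,320:440],(240,420))])[:,:,::-1])
E
```

```text
(no output)
```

View pics/c3.png

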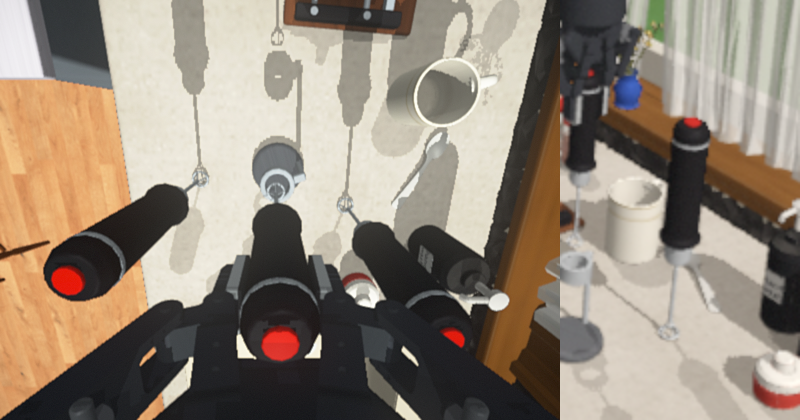

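Request:
{"name": "servo_tool", "arguments": {
  "motion": [
    [[0, 0, 0.35, 0, 0], [0, 0, 0.4, 0, 0], [0, 0, 0.35, 0, 0], [0, 0, 0, -0.4, 0], [0, 0, 0, -0.5, 0], [0, 0, 0, -0.5, 0], [0, 0, 0, -0.4, 0], [0, 0, 0, -0.3, 0], [0, 0, 0, 0, 0], [0, 0, 0, 0, 0]]
  ],
  "newtons": 20
}}

```text
t: 12.8
eef_pos: [0.5024, -0.2526, 0.2705]
tool_rot: [0.0, 0.706, 0.708, 0.0]
contact_force: [-0.8, -0.3, 0.3]
gripper_width: 0.367
grasp_force: 29.9
```

Request:
{"name": "servo_tool", "arguments": {
  "motion": [
    [[0, 0, -0.2, 0, 0], [0, 0, -0.2, 0, 0], [0, 0, -0.2, 0, 0], [0, 0, -0.2, 0, 0], [0, 0, -0.2, 0, 0], [0, 0, -0.2, 0, 0]]
  ]
}}

```text
t: 13.4
eef_pos: [0.5018, -0.3013, 0.2696]
tool_rot: [-0.001, 0.706, 0.708, 0.0]
contact_force: [-0.5, 2.7, -2.5]
gripper_width: 0.363
grasp_force: 24.2
```

```bash
cat > lean.py <<'E'
import sys; from m import *
# axis of the held frother from the wrist view: black handle/neck mask near the tool, centre line by rows -> upper-surface points, PCA
def lean(t,show=1):
    o=bot.get_obs(); T=o['eef_pos']; shot('wrist',t); i=I(t); C=i.cloud(); D=C-T
    q=o['tool_rot']; from scipy.spatial.transform import Rotation as R
    L=D@R.from_quat([q[1],q[2],q[3],q[0]]).as_matrix()   # tool frame
    m=(abs(L[...,1])<.011)&(L[...,2]>.03)&(L[...,2]<.19)&(L[...,0]>-.03)&(L[...,0]<.16)&(i.d>0)&(C[...,2]>.135)
    P=L[m]; zs=np.arange(.03,.19,.01)
    for z in zs:
        s=P[abs(P[:,2]-z)<.005]; 
        if len(s)>2: print(z.round(3),len(s),'x max',s[:,0].max().round(4),'mid y',s[:,1].mean().round(4))
    print('T',T.round(4),'F',o['contact_force'].round(1))
lean(sys.argv[1])
E
python3 lean.py w4
```

```text
0.03 182 x max 0.025 mid y 0.0002
0.04 313 x max 0.027 mid y 0.0001
0.05 271 x max 0.0287 mid y -0.0002
0.06 236 x max 0.0304 mid y 0.0001
0.07 260 x max 0.034 mid y -0.0001
0.08 177 x max 0.0359 mid y 0.0001
0.1 57 x max 0.0334 mid y 0.0001
0.13 9 x max 0.029 mid y 0.0
T [ 0.5018 -0.3013  0.2696] F [-0.5  2.7 -2.5]
```

Request:
{"name": "servo_tool", "arguments": {
  "motion": [
    [[0, 0, -0.2, 0, 0], [0, 0, -0.2, 0, 0], [0, 0, -0.2, 0, 0], [0, 0, -0.2, 0, 0], [0, 0, -0.2, 0, 0], [0, 0, -0.2, 0, 0], [0, 0, -0.2, 0, 0], [0, 0, 0, 0, 0], [0, 0, 0, 0, 0]]
  ]
}}

```text
t: 14.35
eef_pos: [0.5021, -0.3579, 0.2703]
tool_rot: [0.001, 0.707, 0.708, -0.0]
contact_force: [-0.1, 0.3, -0.6]
gripper_width: 0.373
grasp_force: 22.6
```

```bash
python3 lean.py w5
```

```text
0.03 304 x max 0.0422 mid y 0.0001
0.04 539 x max 0.048 mid y 0.0001
0.05 482 x max 0.0539 mid y -0.0001
0.06 593 x max 0.0619 mid y -0.0
0.07 10 x max 0.0617 mid y -0.0019
0.08 251 x max 0.0665 mid y 0.0002
0.09 37 x max 0.0668 mid y 0.0002
0.1 3 x max 0.0667 mid y 0.0008
0.11 47 x max 0.0722 mid y 0.0002
0.12 39 x max 0.0788 mid y 0.0001
0.13 35 x max 0.0842 mid y 0.0001
T [ 0.5021 -0.3579  0.2703] F [-0.1  0.3 -0.6]
```

Request:
{"name": "servo_tool", "arguments": {
  "motion": [
    [[0, 0, 0, 0, 0], [0, 0, 0, 0, 0], [0, 0, 0, 0, 0], [0, 0, 0, 0.2, 0], [0, 0, 0, 0.4, 0], [0, 0, 0, 0.5, 0], [0, 0, 0, 0.5, 0], [0, 0, 0, 0.5, 0], [0, 0, 0, 0.4, 0], [0, 0, 0, 0.2, 0], [0, 0, 0.3, 0, 0], [0, 0.1, 0.6, 0, 0], [0, 0.3, 0.6, 0, 0], [0, 0.3, 0.6, 0, 0], [0, 0.3, 0.6, 0, 0], [0, 0.3, 0.6, 0, 0], [0, 0.3, 0.6, 0, 0], [0, 0.2, 0.5, 0, 0], [0, 0.1, 0.3, 0, 0], [0, 0, 0, 0, 0]]
  ],
  "newtons": 60
}}

```text
t: 16.4
eef_pos: [0.5781, -0.1663, 0.3775]
tool_rot: [-0.001, 0.705, 0.709, 0.0]
contact_force: [0.5, -0.6, -0.1]
gripper_width: 0.362
grasp_force: 59.4
```

```bash
python3 lean.py w6
```

```text
0.03 289 x max 0.0422 mid y -0.0002
0.04 549 x max 0.048 mid y 0.0001
0.05 475 x max 0.0539 mid y 0.0001
0.06 595 x max 0.0619 mid y -0.0
0.07 17 x max 0.0617 mid y -0.002
0.08 231 x max 0.0665 mid y 0.0002
0.09 57 x max 0.0665 mid y 0.0001
0.11 46 x max 0.0714 mid y 0.0004
0.12 44 x max 0.0773 mid y 0.0002
0.13 30 x max 0.0835 mid y 0.0004
0.14 28 x max 0.0893 mid y 0.0005
0.15 27 x max 0.0947 mid y 0.0004
0.16 112 x max 0.1095 mid y 0.0006
0.17 111 x max 0.1071 mid y 0.0002
T [ 0.5781 -0.1663  0.3775] F [ 0.5 -0.6 -0.1]
```

Request:
{"name": "servo_tool", "arguments": {
  "motion": [
    [[0, 0.1, 0.5, 0, 0], [0, 0.1, 0.5, 0, 0], [0, 0.1, 0.4, -0.2, 0], [0, 0, 0.15, -0.4, 0], [0, 0, 0, -0.2, 0], [0, 0, 0, 0, 0], [0, 0, 0, 0, 0]]
  ]
}}

```text
t: 17.15
eef_pos: [0.5899, -0.1088, 0.3462]
tool_rot: [0.0, 0.707, 0.707, -0.0]
contact_force: [0.1, 0.4, -1.2]
gripper_width: 0.361
grasp_force: 59.4
```

```bash
python3 lean.py w7|tail -3; python3 - <<'E'
from m import *
i=I('w7'); C=i.cloud(); X,Y,Z=C[...,0],C[...,1],C[...,2]
m=(abs(X-.59)<.06)&(abs(Y+.008)<.1)&(Z>.10)&(Z<.145)&(Y>-.06); P=C[m]
z=np.percentile(P[:,2],97); Q=P[P[:,2]>z-.006]; A=np.c_[2*Q[:,:2],np.ones(len(Q))]; s=np.linalg.lstsq(A,(Q[:,:2]**2).sum(1),rcond=None)[0]; print(z,s[:2],np.sqrt(s[2]+s[0]**2+s[1]**2))
m=(abs(X-.59)<.03)&(abs(Y)<.04)&(Z>.15)&(Z<.2); P=C[m]; print('whisk',P[P[:,2]<.19].mean(0),P.min(0),P.max(0))
E
```

```text
0.16 107 x max 0.1094 mid y 0.0003
0.17 113 x max 0.1078 mid y 0.0005
T [ 0.5899 -0.1088  0.3462] F [ 0.1  0.4 -1.2]
0.13028163646673419 [ 0.59060696 -0.00893634] 0.04162140806126929
whisk [ 0.59030782 -0.00798308  0.18055834] [ 0.58061978 -0.0195318   0.17215589] [6.00012836e-01 5.68101972e-04 1.99736395e-01]
```

View pics/w7.png

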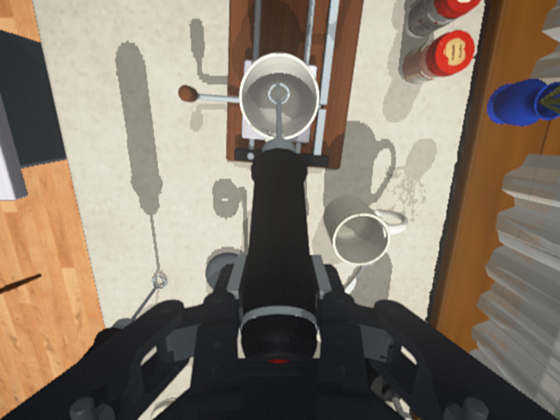

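Request:
{"name": "servo_tool", "arguments": {
  "motion": [
    [[0, 0, 0.17, 0, 0], [0, 0, 0, -0.2, 0], [0, 0, 0, -0.4, 0], [0, 0, 0, -0.4, 0], [0, 0, 0, -0.4, 0], [0, 0, 0, -0.4, 0], [0, 0, 0, -0.2, 0], [0, 0, 0, 0, 0], [0, 0, 0, 0, 0], [0, 0, 0, 0, 0], [0, 0, 0, 0, 0]]
  ]
}}

```text
t: 18.3
eef_pos: [0.5905, -0.1003, 0.2668]
tool_rot: [0.001, 0.707, 0.708, 0.0]
contact_force: [-0.8, -0.4, -1.1]
gripper_width: 0.363
grasp_force: 59.4
```

```bash
python3 lean.py w8; cp pics/w8.png pics/v8.png; python3 - <<'E'
from m import *
i=I('w8'); C=i.cloud(); X,Y,Z=C[...,0],C[...,1],C[...,2]
m=(abs(X-.59)<.06)&(abs(Y+.008)<.1)&(Z>.10)&(Z<.14)&(Y>-.06); P=C[m]
z=np.percentile(P[:,2],95); Q=P[(P[:,2]>z-.006)&(abs(np.hypot(P[:,0]-.59,P[:,1]+.0085)-.042)<.01)]; A=np.c_[2*Q[:,:2],np.ones(len(Q))]; s=np.linalg.lstsq(A,(Q[:,:2]**2).sum(1),rcond=None)[0]; print(z,s[:2],np.sqrt(s[2]+s[0]**2+s[1]**2))
m=(X>.45)&(X<.5)&(Y>-.04)&(Y<.04)&(Z>.075)&(Z<.1); print('knob',C[m].mean(0).round(4))
E
```

```text
0.03 305 x max 0.0427 mid y -0.0001
0.04 528 x max 0.0476 mid y 0.0
0.05 470 x max 0.0539 mid y -0.0
0.06 602 x max 0.0619 mid y 0.0001
0.07 16 x max 0.0617 mid y 0.0002
0.08 237 x max 0.0666 mid y 0.0003
0.09 50 x max 0.0665 mid y -0.0009
0.11 47 x max 0.0715 mid y 0.0004
0.12 38 x max 0.078 mid y 0.0
0.13 26 x max 0.0819 mid y 0.0001
T [ 0.5905 -0.1003  0.2668] F [-0.8 -0.4 -1.1]
0.1300492458316095 [ 0.59057548 -0.00880242] 0.04152033392437658
knob [0.4761 0.     0.0799]
```

View pics/v8.png

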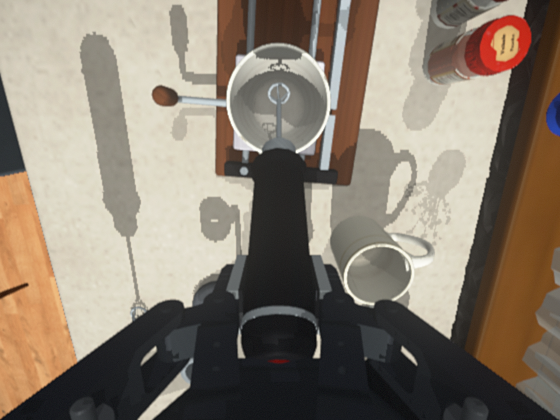

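The whisk at (279, 95) sits inside the mug mouth, which is centred at (279, 97). It has clear space all round, and the carriage knob at (165, 95) is at the frothing station.

```bash
python3 -c "
from station import bot
print(bot.hand_in())"
```

```text
the job is handed in; nothing more can be done
None
```

I handed the job in at about 18 s with the carriage in the frothing detent and the mug upright in its seat; the frother is gripped by its handle, leaning about 30°, with its whisk about 35 mm below the rim and clear of the walls, and the hand-in returned no verdict.

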